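# Tip the carton onto its side on the inspection stand

### The job

Turn the white carton on its side on the low inspection stand, without lifting or carrying it: slide it flat along the worktop until its foot stands square against the front edge of the platform, then push high on its near face so that it tips over that edge onto the platform, its underside looking back the way it came. Then slide it on, low down, until it is fully home against the sprung stop plate, press with about 10 N so that the stop gives a little (more than 15 N on the stop is too much; never push the carton with more than 25 N), let it go, and leave the other things on the worktop where they are.

Things in the scene. Friction and masses are not known exactly. Their poses are not given: they have to be found in the camera images.
- carton: Closed white and blue cardboard carton, rigid, 76 (x) by 102 (y) by 66 mm high (z), 0.17 to 0.35 kg; slides with about 1 to 3 N. It starts flat on the worktop, 25 to 75 mm short of the stand's front edge, its 102 mm side along that edge within 0.12 rad. Origin: centre of its underside; z out of its top, x roughly along the stand's x. Lying on its side it is 76 mm high.
- carton_mid (a point): The middle of the carton, 33 mm above the centre of its underside; axes as the carton's. It lies 43 mm above the worktop when the carton is on its side on the platform.
- stand: The inspection stand, fixed to the worktop: grey platform 190 (x) by 180 (y) by 5 mm thick, with a white housing (150 mm wide, top 76 mm above the worktop) across its rear end carrying the stop plate. Origin: centre of its underside, on the worktop; x is the loading direction, from the open front edge (x = -95 mm) to the housing (front at x = +56 mm); z up.
- front_edge (a point): Middle of the upper front edge of the platform, 5 mm above the worktop; axes as the stand's. The carton's foot meets this edge and it tips over it. (Overhead, a wall cabinet hangs over the back of the worktop, 0.59 m above it and beyond 0.57 m from the robot: keep the arm clear of it.)
- stop_face (a point): Point on the platform's top surface, on the stand's centre line, under the front face of the stop plate when that is not pressed (125 mm behind the front edge). A carton on its side and home has its middle 33 mm in front of this point.
- backstop (a joint): The black spring-loaded stop plate (8 mm thick, 140 mm wide, from 9 to 65 mm above the worktop) in front of the housing: how far it is pressed in, in m; 0 when free, end of travel 0.008; stiffness 3000 N/m (10 N gives about 3.3 mm), well damped.
- oil_drop: Bystander: small brown dropper bottle with a black cap, 34 mm across, 78 mm high, standing beyond the stand (farther from the robot). Origin: centre of its underside.
- lying_tube: Bystander: sample tube with a violet cap lying beyond the carton (farther from the robot), about 90 mm long, 15 mm thick. Origin: centre of its underside.
- pen: Bystander: thin white pen, 145 mm long, 10 mm thick, lying just behind the stand's housing, roughly parallel to it. Origin: centre of its underside; its length is its y.
- tape: Bystander: roll of tan tape lying flat on the left, 94 mm across, 48 mm high. Origin: centre of its underside.
- notebook: Bystander: black notebook, 148 by 110 by 16 mm, lying on the right. Origin: centre of its underside.
- marker: Bystander: black marker pen, 144 mm long, 12 mm thick, lying near the front edge of the worktop on the left. Origin: centre of its underside.

How it is judged (in metres and radians):
On the way, in this order (a step that is already met when the one before it is completed fails the run):
1. the carton, still flat, stands square (0.07 rad) with its foot within 5 mm of the platform's front edge (x of carton_mid in the frame of stand between -0.138 and -0.126 m and angle between carton's own z axis and vertical below 0.12 rad and angle between the x axis of carton and the x axis of stand, either way round below 0.07 rad), for 0.1 s.
2. the carton lies on its side on the platform, its underside towards the front edge, not yet at the stop (angle between carton's own z axis and vertical between 1.5 and 1.64 rad and z of carton_mid in the frame of stand between 0.038 and 0.048 m and x of carton_mid in the frame of stand between -0.09 and -0.009 m and angle between the z axis of carton and the x axis of stand, either way round below 0.2 rad), for 0.2 s.
3. the carton presses the sprung stop in by at least 1.5 mm (4.5 N) (angle between carton's own z axis and vertical between 1.5 and 1.64 rad and z of carton_mid in the frame of stand between 0.038 and 0.048 m and value of joint backstop above 0.0015 m and x of carton_mid in the frame of stand above -0.005 m), for 0.2 s.
At the end, for the whole second after the job is handed in: The carton rests still on its side on the platform, underside towards the open front edge, its leading face within 3.5 mm of the unpressed stop plate, square to it within 0.06 rad, within 25 mm of the stand's centre line, with the stop sprung back (angle between carton's own z axis and vertical between 1.5 and 1.64 rad and z of carton_mid in the frame of stand between 0.038 and 0.048 m and x of carton in the frame of stand below -0.03 m and x of carton_mid in the frame of stand between -0.0065 and 0.002 m and y of carton_mid in the frame of stand between -0.025 and 0.025 m and angle between the z axis of carton and the x axis of stand, either way round below 0.06 rad and value of joint backstop below 0.002 m and linear speed of carton below 0.01 m/s and angular speed of carton below 0.05 rad/s); the robot touches nothing.
It fails at once if the stop is pressed in by more than 5 mm (15 N) (value of joint backstop above 0.005 m).
It fails at once if the carton is pushed by the fingers with more than 25 N (contact force between the fingers and carton above 25 N).
It fails at once if the carton is lifted (its middle more than 80 mm above the worktop) (height (world z) of carton_mid above 0.08 m).
It fails at once if a bystander is moved by more than 20 mm (distance of any of oil_drop, lying_tube, pen, tape, notebook, marker from where it was at the start of the episode above 0.02 m).
It also fails if it takes over 72 s, if anything falls off the work surface, if the arm or the gripper's body presses on something with over 40 N, if the wrist force passes 120 N, or if a joint passes its speed limit or range.

### The arm

A 7-joint arm with a two-finger parallel gripper is mounted at the origin on a cart in front of the work surface, level with it; the furniture and walls round the work are solid. World frame = base frame: x ahead of the robot, y to its left, z up, the work surface at z = 0. Lengths are in mm, angles in rad, forces in N, time in s.
With the tool pointing down it reaches from about 400 to 900 mm from the base axis. Payload 5.5 kg.
Tool frame: the origin (TCP) lies between the finger pads; the fingertips stand 17 mm ahead of it and the grasp point (between the pads) lies 2 mm behind it; y points along the fingers, z is the direction in which the jaws open and shut, and the axes are right-handed (so a half turn about y gives the same grasp; the last joint's range is limited). The gripper opens to 92 mm and grips with 3 to 60 N. Pads are 19 mm wide; open, the fingers measure 130 mm over their backs; the gripper's body (75 mm by 190 mm) begins 47 mm behind the grasp point.
Start: joints at [1.563, 0.501, -0.427, 1.55, 0.221, 1.138, -0.21], TCP at [173.91, -626.303, 243.729] pointing down, gripper open.
Joint ranges: [-2.88, 2.88], [-0.31, 2.03], [-1.54, 1.56], [0.2, 2.42], [-1.41, 4.55], [0.19, 2.02], [-2.57, 2.57]. Speed limits (rad/s): [2.57, 2.57, 3.14, 3.14, 3.14, 3.14, 3.14].

### API

Orientations are given as a unit quaternion [x, y, z, w].
In Python, from plant import * gives the robot as it stands.
- The arm moves only by the tool carry_out, never from a script. Its argument "moves" is text: rows parted by semicolons, each of 5 numbers parted by spaces: the shift along the tool's x, y, z in cm, then the turn about the tool's y in rad, then the opening, from 0 (shut) to 1 (fully open). A call has 1 to 10 rows; each row shifts and turns the commanded pose from where the row before left it, along the tool's axes as they then stand; what a row does not reach is not made up. A row lasts 1/8 s, in which the tool goes at most 62.5 mm and 10.7 degrees, less where a joint would pass 70% of its speed; a pose out of reach is approached as far as the arm can. A call with a gripper value outside its range is refused whole. The fingers move at their own pace and stop on an object; "force" is the grip in N (left out, the last holds). Time passes only in rows, so rows that do not move let the fingers close. It gives the time, the measured TCP pose, the force and the opening at its end, in the units of the state.
- get_obs(): the state, without advancing time (a new reading comes with each control period).
- grab_frame(name): name is "scene" or "top"; returns (picture, depth): 420x560x3 uint8, red, green, blue; 420x560 float32, mm along the optical axis (not along the pixel's ray), 0 where there is no reading.
- calibration(name): a dict with "fx", "fy", "cx", "cy" (pixels), "camera_from_world" (4x4, takes a point from world to camera coordinates). Camera axes: x right, y down, z forward; pixel columns grow to the right and rows downward; lengths in mm; the calibration is good to about 2 mm. A picture is of the moment at which its call begins. calibration takes no time and is no camera call.
- finish_job(): hands the job in, once; it reports no verdict.
The state is a dict: "t": time; "q": joint angles; "qd": joint speeds; "effort": joint torques, N m; "position": TCP position; "tcp_rot": TCP orientation; "wrist_force": force on the tool from outside, world axes, zero at the start; "moment": the same for the moment, N m; "gripper_width": opening from 0.0 (shut) to 1.0 (fully open).
Only numpy, scipy, OpenCV 4.12 (cv2) and the standard library are available. Lean on these libraries where they do the work, as an engineer would, in place of code of your own. Each camera call takes 0.05 s, during which the arm holds its last target. There are 200 camera calls.

## Working session

There is one attempt and no reset: what is moved stays moved. The work goes in short steps, Python scripts to look and compute and a tool call to move; the robot and the scene stay as the last step left them, time stands still between calls to the robot, and variables do not carry over. Pictures are saved under pics/ and viewed, about 8 in all and at most 12, crops included, and the job is handed in when it is done.

Besides the shell and the picture viewer there is one more tool, called after "Call:" as name(argument=value, ...) on one line, values as JSON. carry_out: Moves the arm, as the interface text tells. Its arguments: {"type":"object","properties":{"moves":{"type":"string"},"force":{"type":"number"}},"required":["moves"]}

```bash
mkdir -p pics; ls; python3 - <<'E'
from plant import *
import cv2,numpy as np
for n in("scene","top"):
    p,d=grab_frame(n); cv2.imwrite(f"pics/{n}0.png",p[:,:,::-1]); np.savez(f"{n}0.npz",p=p,d=d)
    c=calibration(n); print(n,c)
o=get_obs(); print(o)
E
```

```text
pics
scene {'fx': 482.1019667738488, 'fy': 482.1019667738488, 'cx': 279.6524593159586, 'cy': 206.22532601673768, 'camera_from_world': array([[ 9.94468134e-01, -1.03814314e-01,  1.59911838e-02,
        -4.90337496e+02],
       [-7.99636171e-02, -8.46958489e-01, -5.25611204e-01,
         6.62186098e+01],
       [ 6.81098354e-02,  5.21424881e-01, -8.50574596e-01,
         1.60894002e+03],
       [ 0.00000000e+00,  0.00000000e+00,  0.00000000e+00,
         1.00000000e+00]])}
top {'fx': 398.5087211209079, 'fy': 398.5087211209079, 'cx': 276.10626379237084, 'cy': 210.39838877319707, 'camera_from_world': array([[ 5.27266797e-03, -9.99955354e-01,  7.84148648e-03,
        -1.46911625e+01],
       [-9.92529925e-01, -6.18899783e-03, -1.21844344e-01,
         5.08320879e+02],
       [ 1.21887435e-01, -7.14046522e-03, -9.92518245e-01,
         1.16585597e+03],
       [ 0.00000000e+00,  0.00000000e+00,  0.00000000e+00,
         1.00000000e+00]])}
{'t': 0.1, 'q': array([ 1.56322282,  0.50176011, -0.42679257,  1.55130874,  0.22078909,
        1.13832064, -0.21032104]), 'qd': array([ 0.00104612, -0.00039233, -0.00120258, -0.00294372,  0.00172977,
        0.00013254, -0.0011253 ]), 'effort': array([-1.03582442e-02, -5.67874038e+01, -5.83825037e+00, -2.79914099e+01,
       -6.91271271e-02,  2.42092519e-02,  1.88529111e-05]), 'position': array([ 173.65572075, -625.75970378,  242.79223528]), 'tcp_rot': array([-0.09550197,  0.70125095, -0.70002068,  0.09538098]), 'wrist_force': array([-0.11545398, -0.36985767,  0.06905514]), 'moment': array([ 0.01890437, -0.03707594,  0.06018179]), 'gripper_width': 1.0010374429473932}
```

View pics/top0.png

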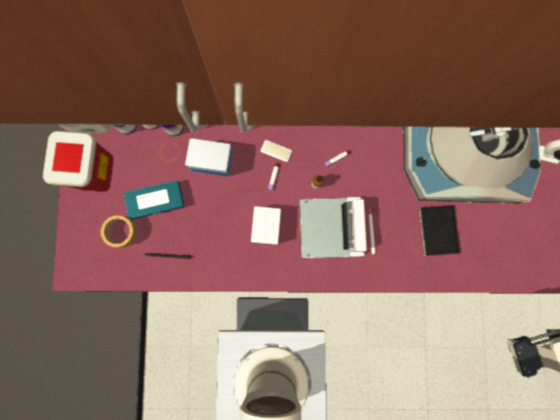

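View pics/scene0.png

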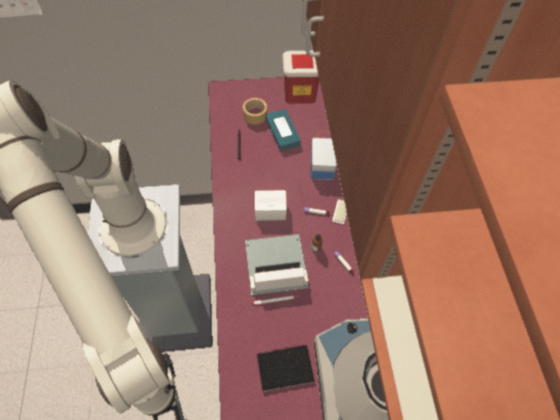

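The top view shows the carton's white top at about (266,225). The stand's platform spans about (300–345, 198–258), with the stop and housing at (345–367), so loading runs towards image right (world −y). The tape, marker, notebook, pen, tube and dropper bottle are all clear of the path. Next I'll measure.

```bash
cat > h.py <<'E'
import numpy as np,cv2
from plant import *
def ray(cal,uv,z):
    uv=np.atleast_2d(np.asarray(uv,float)); M=cal["camera_from_world"]; R,t=M[:3,:3],M[:3,3]
    d=np.c_[(uv[:,0]-cal["cx"])/cal["fx"],(uv[:,1]-cal["cy"])/cal["fy"],np.ones(len(uv))]@R
    C=-R.T@t
    return C+d*((z-C[2])/d[:,2])[:,None]
def cloud(cal,d):
    M=cal["camera_from_world"]; v,u=np.indices(d.shape)
    P=np.stack([(u-cal["cx"])/cal["fx"]*d,(v-cal["cy"])/cal["fy"]*d,d],-1)
    return (P-M[:3,3])@M[:3,:3]
E
python3 - <<'E'
from h import *
f=np.load("top0.npz");p,d=f["p"],f["d"];c=calibration("top");W=cloud(c,d)
def rect(mask,z,box,name):
    m=np.zeros(mask.shape,np.uint8);x0,y0,x1,y1=box;m[y0:y1,x0:x1]=mask[y0:y1,x0:x1]
    k=max(cv2.findContours(m,0,cv2.CHAIN_APPROX_NONE)[0],key=cv2.contourArea)
    w=ray(c,k[:,0,:],z)[:,:2].astype(np.float32); r=cv2.minAreaRect(w); print(name,cv2.contourArea(k),r,np.median(W[m>0][:,2]))
    print(cv2.boxPoints(r).round(1).tolist())
z=W[:,:,2]
rect((z>50)&(z<85),66,(240,195,292,255),"carton depth")
print(p[225,266],p[225,320],p[225,290],p[225,347],p[225,358])
rect((p[:,:,0]>150),66,(240,195,292,255),"carton white")
rect((p[:,:,1]>80),5,(292,190,341,265),"platform")
rect((p[:,:,1]>80)&(z>55),76,(344,190,372,265),"housing")
for cc in range(296,376,3): print(cc,W[225,cc].round(0),p[225,cc])
E
```

```text
carton depth 867.0 ((461.3094482421875, 17.969440460205078), (75.96124267578125, 102.91756439208984), 85.50213623046875) 66.75636156413391
[[407.0, -15.899999618530273], [509.6000061035156, -23.899999618530273], [515.5999755859375, 51.79999923706055], [413.0, 59.900001525878906]]
[253 250 239] [193 202 181] [106  55  62] [74 77 70] [254 251 242]
carton white 2479.0 ((463.423583984375, 19.1881103515625), (171.87765502929688, 149.34408569335938), 0.37461480498313904) 2.2250026190798478
[[377.0, 93.30000305175781], [378.0, -56.0], [549.7999877929688, -54.900001525878906], [548.9000244140625, 94.4000015258789]]
platform 3326.5 ((462.589111328125, -135.04150390625), (227.5759735107422, 148.519775390625), 0.023582983762025833) 4.164048833285465
[[348.79998779296875, -60.79999923706055], [348.79998779296875, -209.3000030517578], [576.4000244140625, -209.3000030517578], [576.2999877929688, -60.70000076293945]]
housing 539.0 ((462.48736572265625, -251.0049285888672), (150.5080108642578, 34.43593978881836), 2.524430990219116) 75.62786151570269
[[386.5, -237.10000610351562], [388.1000061035156,
[... 390 characters left out ...]
.    5.] [193 202 181]
323 [ 467. -156.    6.] [192 201 180]
326 [ 467. -165.    6.] [186 195 175]
329 [ 468. -174.    5.] [183 192 173]
332 [ 468. -183.    7.] [184 193 174]
335 [ 468. -192.    5.] [185 194 172]
338 [ 468. -201.    6.] [182 192 171]
341 [ 468. -211.    3.] [155 164 147]
344 [ 464. -213.   45.] [36 36 33]
347 [ 463. -218.   63.] [74 77 70]
350 [ 468. -238.    5.] [113 112 100]
353 [ 464. -239.   47.] [204 190 166]
356 [ 462. -241.   78.] [253 250 239]
359 [ 462. -250.   77.] [253 251 242]
362 [ 462. -259.   79.] [253 250 239]
365 [ 462. -268.   74.] [159 132 120]
368 [ 469. -294.    1.] [107  63  67]
371 [ 468. -302.    9.] [175 166 152]
374 [ 469. -312.    3.] [105  58  61]
```

```bash
python3 -c "
import cv2
p=cv2.imread('pics/top0.png')[180:280,230:390]
cv2.imwrite('pics/c0.png',cv2.resize(p,None,fx=5,fy=5,interpolation=cv2.INTER_NEAREST))"
```

```text
(no output)
```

View pics/c0.png

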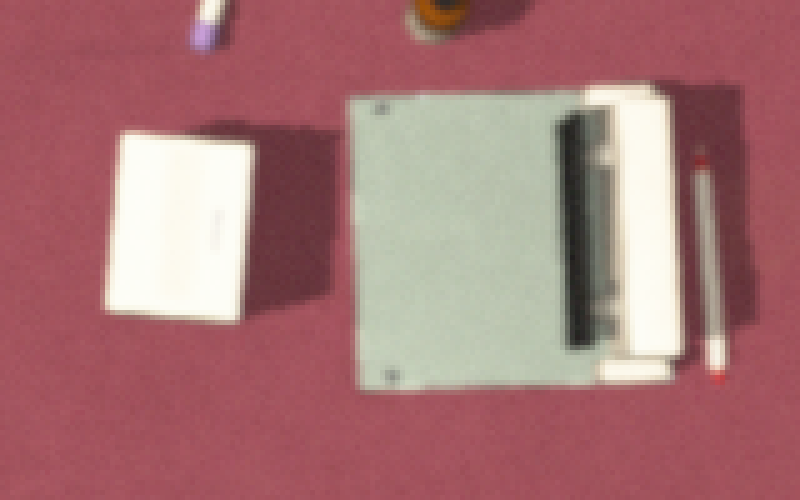

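The crop shows the carton's near edge tilted from (120,132) to (105,312), and the stand's front edge tilted the other way from (348,97) to (358,388). I'll fit these edges.

```bash
python3 - <<'E'
from h import *
f=np.load("top0.npz");p=f["p"].astype(float);c=calibration("top")
s=p[:,:,1]-0.6*p[:,:,0]  # green-ness: platform ~+85, table ~-5
def edge(rows,u0,u1,z,thr,img):
    pts=[]
    for v in rows:
        r=img[v,u0:u1]; i=np.nonzero((r[:-1]<thr)!=(r[1:]<thr))[0]
        if len(i): i=i[0]; pts.append((u0+i+(thr-r[i])/(r[i+1]-r[i]),v))
    w=ray(c,pts,z)[:,:2]; l=cv2.fitLine(w.astype(np.float32),cv2.DIST_HUBER,0,.01,.01).ravel()
    print(len(pts),"dir",l[:2],"pt",l[2:], "ang of normal", np.arctan2(l[1],l[0]))
g=p[:,:,1]
edge(range(203,254),290,310,5,130,g)     # front edge
edge(range(210,240),240,262,66,150,g)    # carton near edge
edge(range(212,240),270,288,66,150,g)    # carton far edge
gt=np.ascontiguousarray(g.T)
def edgeh(cols,v0,v1,z,thr):
    pts=[]
    for u in cols:
        r=g[v0:v1,u]; i=np.nonzero((r[:-1]<thr)!=(r[1:]<thr))[0]
        if len(i): i=i[0]; pts.append((u,v0+i+(thr-r[i])/(r[i+1]-r[i])))
    w=ray(c,pts,z)[:,:2]; l=cv2.fitLine(w.astype(np.float32),cv2.DIST_HUBER,0,.01,.01).ravel(); print(len(pts),l, np.arctan2(l[1],l[0]))
edgeh(range(304,340),192,205,5,130); edgeh(range(304,340),250,264,5,130)
edgeh(range(256,278),200,214,66,150); edgeh(range(256,276),235,250,66,150)
E
```

```text
51 dir [0.9995573  0.02975254] pt [458.36905 -85.13674] ang of normal 0.029756924
30 dir [ 0.99677145 -0.08029125] pt [469.2077    58.900528] ang of normal -0.08037777
28 dir [ 0.9968275  -0.07959215] pt [455.9833   -19.983084] ang of normal -0.07967642
36 [ 2.4838472e-02 -9.9969149e-01  5.5047784e+02 -1.4281941e+02] -1.5459553
36 [ 4.7191802e-02 -9.9888587e-01  3.6911551e+02 -1.5024677e+02] -1.523587
22 [1.0064646e-01 9.9492228e-01 5.1432428e+02 1.4238893e+01] 1.4699792
20 [8.3933868e-02 9.9647135e-01 4.0770233e+02 1.2523634e+01] 1.4867636
```

```bash
cat >> h.py <<'E'
from scipy.spatial.transform import Rotation as Rn
E0=np.array([457.7,-85.1]); PH=0.033      # front-edge middle, stand lateral angle
L=np.array([np.sin(PH),-np.cos(PH)]); e=np.array([np.cos(PH),np.sin(PH)])
def st():
    o=get_obs(); R=Rn.from_quat(o["tcp_rot"]).as_matrix(); r=o["position"][:2]-E0
    zx=R[:,2]; print("t",round(o["t"],2),"pos",o["position"].round(1),"along",round(r@L,1),"lat",round(r@e,1),"tipz",round(o["position"][2]-17,1),"yawerr",round(np.arctan2(zx[1],zx[0])-PH,3),"F",o["wrist_force"].round(2),"w",round(o["gripper_width"],2)); return o,R
def goal(along,lat,tipz,yaw=None):
    o,R=st(); w=np.r_[E0+along*L+lat*e,tipz+17]; print("tool shift cm",((w-o["position"])@R/10).round(2))
E
python3 - <<'E'
from h import *
o,R=st();print(R.round(3))
goal(-150,-60,200)
for w in ([460,-420,245],[460,80,245]): print(((np.array(w)-o["position"])@R/10).round(2))
E
```

```text
t 0.1 pos [ 173.7 -625.8  242.8] along 531.0 lat -301.7 tipz 225.8 yawerr -1.333 F [-0.12 -0.37  0.07] w 1.0
[[-0.964 -0.     0.267]
 [-0.267  0.002 -0.964]
 [-0.    -1.    -0.002]]
t 0.1 pos [ 173.7 -625.8  242.8] along 531.0 lat -301.7 tipz 225.8 yawerr -1.333 F [-0.12 -0.37  0.07] w 1.0
tool shift cm [-39.53   2.69 -60.49]
[-33.09  -0.2  -12.17]
[-46.47  -0.11 -60.35]
```

Call:
carry_out(moves="-5.5 0 -1.3 -0.09 0.55;-5.5 0 -1.3 -0.09 0.55;-5.5 0 -1.3 -0.1 0.55;-5.5 0 -1.3 -0.1 0.55;-5.5 0 -1.3 -0.1 0.55;-5.5 0 -1.3 -0.1 0.55;-5.5 0 -1.3 -0.1 0.55;-5.5 0 -1.3 -0.1 0.55;-5.5 0 -1.3 -0.1 0.55;0 0 0 0 0.55", force=20)

```text
t: 1.35
position: [487.0, -238.7, 244.0]
tcp_rot: [-0.387, 0.592, -0.591, 0.388]
wrist_force: [-0.3, 0.1, -0.1]
gripper_width: 0.552
```

```bash
python3 -c "
from h import *
goal(-175,7,150)"
```

```text
t 1.35 pos [ 487.  -238.7  244. ] along 154.5 lat 24.2 tipz 227.0 yawerr -0.443 F [-0.31  0.15 -0.06] w 0.55
tool shift cm [-29.02   7.76 -15.67]
```

Call:
carry_out(moves="-5 0 -1 -0.11 0.55;-5 0 -1 -0.11 0.55;-5 0 -1 -0.11 0.55;-5 0 -1 -0.11 0.55;-5 0 0 0 0.55;-5 0 0 0 0.55;0 0 0 0 0.55")

```text
t: 2.22
position: [494.5, 61.1, 244.1]
tcp_rot: [-0.506, 0.494, -0.493, 0.507]
wrist_force: [0.2, 0.2, -0.5]
gripper_width: 0.549
```

```bash
python3 -c "
from h import *
goal(-178,7,25)"
```

```text
t 2.23 pos [494.5  61.1 244.1] along -144.9 lat 41.7 tipz 227.1 yawerr -0.007 F [ 0.19  0.2  -0.49] w 0.55
tool shift cm [-3.26 20.21 -3.5 ]
```

Call:
carry_out(moves="-3.5 0 -3.5 -0.007 0.55;0 5 0 0 0.55;0 5 0 0 0.55;0 5 0 0 0.55;0 4 0 0 0.55;0 1.2 0 0 0.55;0 0 0 0 0.55;1 0 0 0 0.55;0 0 0 0 0.55")

```text
t: 3.35
position: [460.8, 80.0, 42.9]
tcp_rot: [-0.506, 0.493, -0.495, 0.506]
wrist_force: [-0.4, -0.4, -0.5]
gripper_width: 0.55
```

```bash
python3 -c "
from h import *
st()
p,d=grab_frame('top');cv2.imwrite('pics/top1.png',cv2.resize(p[170:290,210:370,::-1],None,fx=5,fy=5))"
```

```text
t 3.35 pos [460.8  80.   42.9] along -164.9 lat 8.5 tipz 25.9 yawerr -0.008 F [-0.35 -0.39 -0.46] w 0.55
```

View pics/top1.png

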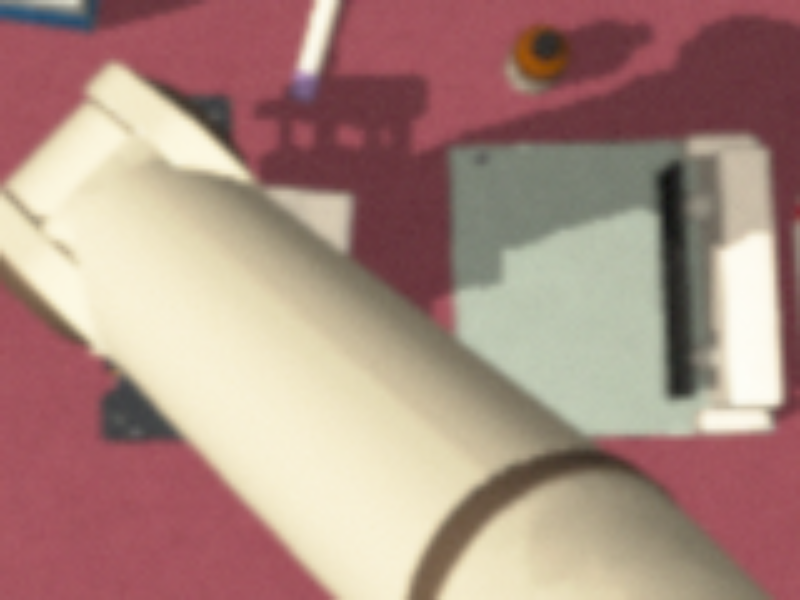

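Call:
carry_out(moves="0.6 0 0 0 0.55;0.6 0 0 0 0.55;0.6 0 0 0 0.55;0.6 0 0 0 0.55;0.6 0 0 0 0.55;0.6 0 0 0 0.55;0.6 0 0 0 0.55;0.6 0 0 0 0.55;0.4 0 0 0 0.55;0 0 0 0 0.55")

```text
t: 4.65
position: [460.9, 28.8, 41.7]
tcp_rot: [0.507, -0.493, 0.494, -0.506]
wrist_force: [0.5, 0.4, -0.2]
gripper_width: 0.55
```

```bash
python3 -c "
from h import *
st()
for n in('top','scene'):
  p,d=grab_frame(n);np.savez(n+'2.npz',p=p,d=d)
  y,x=(170,210) if n=='top' else (150,200)
  cv2.imwrite('pics/%s2.png'%n,cv2.resize(p[y:y+120,x:x+160,::-1],None,fx=5,fy=5))"
```

```text
t 4.65 pos [460.9  28.8  41.7] along -113.7 lat 7.0 tipz 24.7 yawerr -0.007 F [ 0.51  0.4  -0.23] w 0.55
```

View pics/scene2.png

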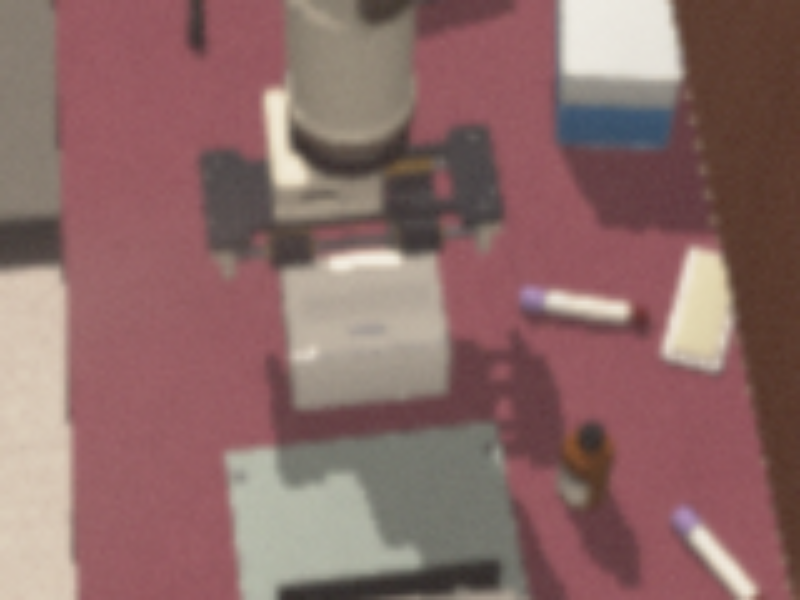

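The scene view shows the carton being pushed by both fingers and parallel to the stand. Its front bottom edge runs (295,408)–(447,392) in the crop, short of the platform edge at (228,452)–(495,425). I'll compute the gap.

```bash
python3 -c "
from h import *
c=calibration('scene')
f=lambda a,z:(ray(c,np.array(a)/5.+[200,150],z)[:,:2]-E0)@np.c_[L,e]
print(f([[295,408],[447,392]],0).round(1)); print(f([[228,452],[495,425]],5).round(1))"
```

```text
[[-25.4 -39.3]
 [-24.5  62.9]]
[[  4.4 -86.9]
 [  7.   90.2]]
```

Call:
carry_out(moves="0.5 0 0 0 0.55;0.5 0 0 0 0.55;0.5 0 0 0 0.55;0.4 0 0 0 0.55;0.2 0 0 0 0.55;0.2 0 0 0 0.55;0 0 0 0 0.55")

```text
t: 5.62
position: [461.7, 6.3, 41.8]
tcp_rot: [0.507, -0.493, 0.493, -0.507]
wrist_force: [0.0, 2.1, 0.9]
gripper_width: 0.553
```

Call:
carry_out(moves="0.15 0 0 0 0.55;0.1 0 0 0 0.55;0 0 0 0 0.55")

```text
t: 6.0
position: [461.7, 4.1, 41.8]
tcp_rot: [-0.507, 0.493, -0.493, 0.507]
wrist_force: [-0.1, 2.8, 1.9]
gripper_width: 0.553
```

Call:
carry_out(moves="0.15 0 0 0 0.55;0.1 0 0 0 0.55;0 0 0 0 0.55")

```text
t: 6.38
position: [461.8, 1.4, 41.7]
tcp_rot: [0.507, -0.493, 0.493, -0.507]
wrist_force: [0.4, 1.8, 1.9]
gripper_width: 0.552
```

Call:
carry_out(moves="0.1 0 0 0 0.55;0.1 0 0 0 0.55;0 0 0 0 0.55")

```text
t: 6.75
position: [461.6, 1.1, 41.9]
tcp_rot: [-0.507, 0.493, -0.492, 0.508]
wrist_force: [-1.5, 5.3, 3.5]
gripper_width: 0.551
```

Call:
carry_out(moves="0.1 0 0 0 0.55;0 0 0 0 0.55")

```text
t: 7.0
position: [461.6, 0.9, 41.9]
tcp_rot: [-0.506, 0.493, -0.492, 0.508]
wrist_force: [-1.1, 8.1, 4.3]
gripper_width: 0.55
```

Force rose from 2 to 8 N with the arm stalled, so the foot is at the edge. I'll check the gap and squareness.

```bash
python3 -c "
from h import *
st()
p,d=grab_frame('scene')
cv2.imwrite('pics/s3.png',cv2.resize(p[180:280,220:320,::-1],None,fx=6,fy=6))"
```

```text
t 7.0 pos [461.6   0.9  41.9] along -85.9 lat 6.7 tipz 24.9 yawerr -0.004 F [-1.1   8.06  4.26] w 0.55
```

View pics/s3.png

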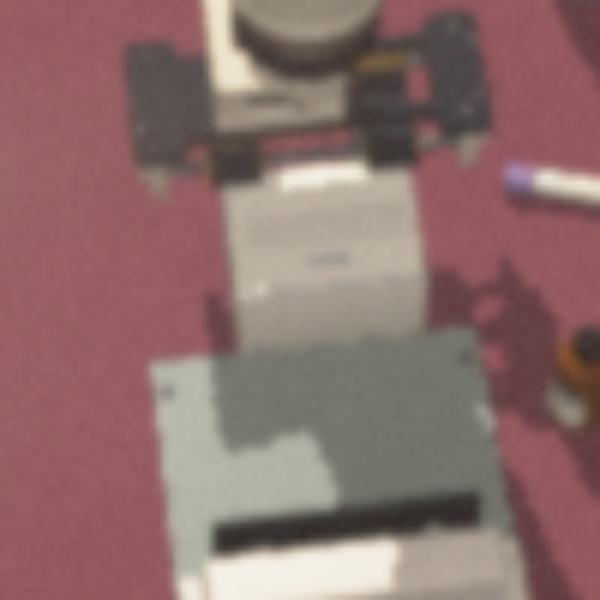

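The crop shows the carton's foot line at (240,352)–(425,335) meeting the platform edge squarely. Now I'll back off, rise, and touch high.

Call:
carry_out(moves="-0.8 0 0 0 0.55;-0.5 0 0 0 0.55;0 -1.5 0 0 0.55;0 -1.4 0 0 0.55;0.4 0 0 0 0.55;0.4 0 0 0 0.55;0 0 0 0 0.55")

```text
t: 7.92
position: [461.4, 2.7, 70.4]
tcp_rot: [0.507, -0.494, 0.493, -0.506]
wrist_force: [-1.1, 0.1, -0.2]
gripper_width: 0.555
```

```bash
python3 -c "
from h import *
goal(-86,7,54)"
```

```text
t 7.92 pos [461.4   2.7  70.4] along -87.6 lat 6.6 tipz 53.4 yawerr -0.007 F [-1.07  0.1  -0.23] w 0.55
tool shift cm [ 0.16 -0.06  0.05]
```

Call:
carry_out(moves="0.2 0 0 0 0.55;0.28 -0.3 0 0 0.55;0.28 -0.3 0 0 0.55;0.32 -0.3 0 0 0.55;0.32 -0.3 0 0 0.55;0 0 0 0 0.55")

```text
t: 8.68
position: [462.0, -9.7, 83.2]
tcp_rot: [-0.507, 0.493, -0.493, 0.507]
wrist_force: [-3.2, 4.7, 3.6]
gripper_width: 0.553
```

```bash
python3 -c "
from h import *
st()
p,d=grab_frame('scene')
cv2.imwrite('pics/s4.png',cv2.resize(p[180:280,220:320,::-1],None,fx=6,fy=6))"
```

```text
t 8.68 pos [462.   -9.7  83.2] along -75.2 lat 6.8 tipz 66.2 yawerr -0.006 F [-3.22  4.72  3.62] w 0.55
```

View pics/s4.png

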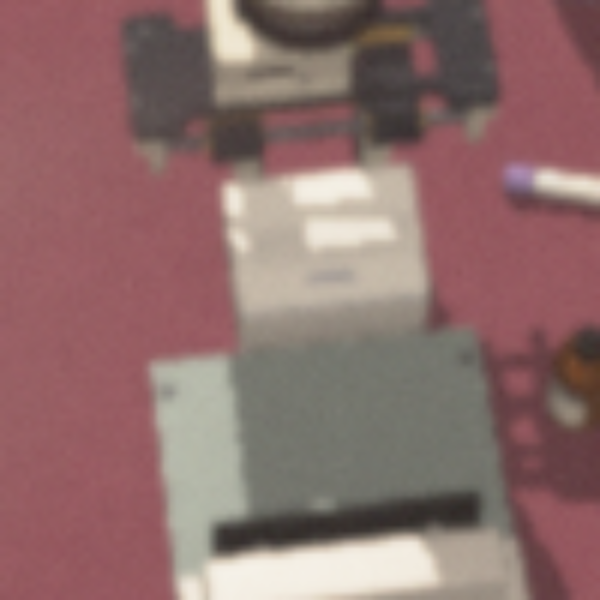

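The carton is tipping about the edge: its top face lengthens in the crop and the front face narrows at (240,340). I'll continue along the arc.

Call:
carry_out(moves="0.36 -0.28 0 0 0.55;0.36 -0.28 0 0 0.55;0.38 -0.26 0 0 0.55;0.38 -0.26 0 0 0.55;0.41 -0.22 0 0 0.55;0.41 -0.22 0 0 0.55;0.43 -0.18 0 0 0.55;0.43 -0.18 0 0 0.55")

```text
t: 9.72
position: [463.6, -40.2, 103.0]
tcp_rot: [-0.506, 0.493, -0.493, 0.508]
wrist_force: [-4.5, 6.5, 14.8]
gripper_width: 0.551
```

Call:
carry_out(moves="0.45 -0.13 0 0 0.55;0.45 -0.13 0 0 0.55;0.46 -0.1 0 0 0.55;0.46 -0.1 0 0 0.55;0.47 -0.05 0 0 0.55")

```text
t: 10.35
position: [465.1, -64.9, 108.7]
tcp_rot: [-0.507, 0.492, -0.494, 0.507]
wrist_force: [-2.6, 2.1, 15.4]
gripper_width: 0.551
```

```bash
python3 -c "
from h import *
st()
p,d=grab_frame('scene')
cv2.imwrite('pics/s5.png',cv2.resize(p[180:280,220:320,::-1],None,fx=6,fy=6))"
```

```text
t 10.35 pos [465.1 -64.9 108.7] along -19.9 lat 8.0 tipz 91.7 yawerr -0.005 F [-2.64  2.06 15.42] w 0.55
```

View pics/s5.png

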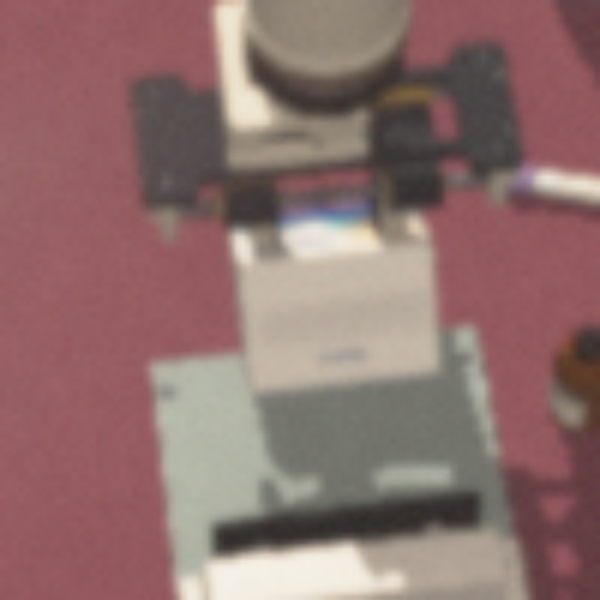

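The carton has tipped past roughly 45–50°, with the near face (blue label) now facing up and back under the fingertips. The vertical load is 15 N, so I'll ease up a little while moving on.

Call:
carry_out(moves="0.2 -0.3 0 0 0.55;0.4 -0.2 0 0 0.55;0.4 -0.05 0 0 0.55;0.4 0 0 0 0.55")

```text
t: 10.9
position: [463.7, -79.5, 112.0]
tcp_rot: [0.507, -0.493, 0.493, -0.506]
wrist_force: [0.4, 0.1, -0.1]
gripper_width: 0.552
```

```bash
python3 -c "
from h import *
st()
p,d=grab_frame('scene');c=calibration('scene');W=cloud(c,d)
cv2.imwrite('pics/s6.png',cv2.resize(p[180:280,220:320,::-1],None,fx=6,fy=6))
a=(W[...,:2]-E0)@np.c_[L,e]
for al in range(-20,131,6):
  m=(abs(a[...,0]-al)<3)&(abs(a[...,1]-8)<25); print(al,np.percentile(W[m][:,2],[20,50,80]).round(0) if m.sum() else None)
"
```

```text
t 10.9 pos [463.7 -79.5 112. ] along -5.4 lat 6.2 tipz 95.0 yawerr -0.006 F [ 0.36  0.08 -0.13] w 0.55
-20 [ 77. 487. 498.]
-14 [ 81. 493. 507.]
-8 [ 84. 139. 520.]
-2 [ 87. 493. 522.]
4 [ 91. 495. 528.]
10 [ 94. 357. 527.]
16 [ 97. 214. 517.]
22 [ 97. 209. 363.]
28 [177. 320. 383.]
34 [270. 344. 403.]
40 [ 57. 486. 513.]
46 [ 50. 469. 498.]
52 [ 33. 456. 472.]
58 [1. 4. 8.]
64 [1. 6. 8.]
70 [2. 5. 9.]
76 [1. 4. 8.]
82 [4. 5. 7.]
88 [2. 5. 8.]
94 [1. 3. 5.]
100 [3. 5. 7.]
106 None
112 None
118 None
124 None
130 [57. 62. 65.]
```

View pics/s6.png

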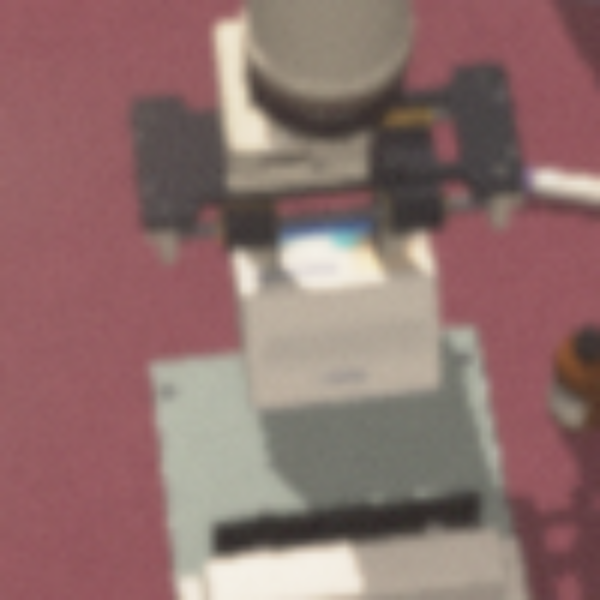

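It is caught mid-fall, at about 63° by the depth slope of its upper face. I'll let it settle, then retreat up and back.

Call:
carry_out(moves="0 0 0 0 0.55;0 -1 0 0 0.55;0 -1 0 0 0.55;-2 0 0 0 0.55;-2 0 0 0 0.55;-1.5 0 0 0 0.55;0 0 0 0 0.55;0 0 0 0 0.55")

```text
t: 11.95
position: [462.5, -24.6, 132.2]
tcp_rot: [0.507, -0.493, 0.493, -0.506]
wrist_force: [0.5, -0.6, 0.3]
gripper_width: 0.548
```

```bash
python3 -c "
from h import *
st()
p,d=grab_frame('scene');c=calibration('scene');W=cloud(c,d)
cv2.imwrite('pics/s7.png',cv2.resize(p[180:280,220:320,::-1],None,fx=6,fy=6))
a=(W[...,:2]-E0)@np.c_[L,e]; Z=W[...,2]
m=(Z>70)&(Z<90)&(abs(a[...,0]-30)<60)&(abs(a[...,1])<80)
r=cv2.minAreaRect(a[m].astype(np.float32)); print(m.sum(),np.median(Z[m]),r,np.percentile(a[m],[1,99],axis=0))
"
```

```text
t 11.95 pos [462.5 -24.6 132.2] along -60.3 lat 6.8 tipz 115.2 yawerr -0.006 F [ 0.55 -0.57  0.34] w 0.55
653 80.5633818724773 ((26.206226348876953, 10.52902603149414), (102.05105590820312, 72.49805450439453), 89.88204193115234) [[ -5.87767111 -40.01550334]
 [ 61.00229166  60.15400565]]
```

View pics/s7.png

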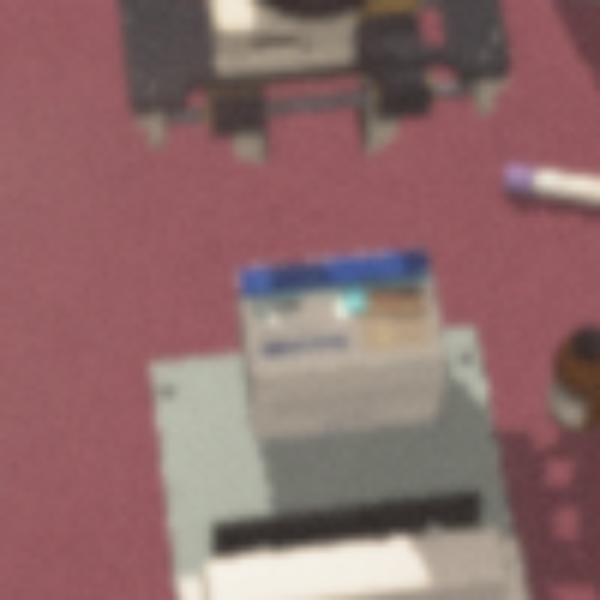

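The carton lies on its side (top at 80.6 mm, from −6 to 61 mm past the front edge, square, 10 mm off centre). Now I'll lower behind it and push low.

Call:
carry_out(moves="0 3 0 0 0.55;0 3 0 0 0.55;0 2 0 0 0.55;0 0.7 0 0 0.55;1.5 0 0.2 0 0.55;1 0 0 0 0.55;0.6 0 0 0 0.55;0 0 0 0 0.55")

```text
t: 13.0
position: [465.5, -55.9, 45.5]
tcp_rot: [-0.506, 0.493, -0.494, 0.506]
wrist_force: [0.1, 0.2, 0.2]
gripper_width: 0.553
```

Call:
carry_out(moves="0.4 0 0 0 0.55;0.5 0 0 0 0.55;0.5 0 0 0 0.55;0.5 0 0 0 0.55;0.5 0 0 0 0.55;0.5 0 0 0 0.55;0.5 0 0 0 0.55;0.5 0 0 0 0.55;0.5 0 0 0 0.55;0 0 0 0 0.55")

```text
t: 14.25
position: [466.2, -100.0, 45.0]
tcp_rot: [0.507, -0.493, 0.494, -0.506]
wrist_force: [0.0, 0.2, -0.3]
gripper_width: 0.546
```

```bash
python3 -c "
from h import *
goal(44,8,28)"
```

```text
t 14.25 pos [ 466.2 -100.    45. ] along 15.2 lat 8.0 tipz 28.0 yawerr -0.007 F [ 0.05  0.22 -0.33] w 0.55
tool shift cm [2.88 0.   0.02]
```

Call:
carry_out(moves="0.4 0 0 0 0.55;0.4 0 0 0 0.55;0.4 0 0 0 0.55;0.4 0 0 0 0.55;0.3 0 0 0 0.55;0.2 0 0 0 0.55;0.2 0 0 0 0.55;0 0 0 0 0.55")

```text
t: 15.25
position: [467.1, -122.3, 45.2]
tcp_rot: [0.507, -0.493, 0.493, -0.507]
wrist_force: [-0.9, -0.3, 0.5]
gripper_width: 0.553
```

```bash
python3 -c "
from h import *
st()
p,d=grab_frame('scene');c=calibration('scene');W=cloud(c,d)
cv2.imwrite('pics/s8.png',cv2.resize(p[180:280,220:320,::-1],None,fx=6,fy=6))
a=(W[...,:2]-E0)@np.c_[L,e]; Z=W[...,2]
m=(Z>72)&(Z<88)&(abs(a[...,0]-70)<50)&(abs(a[...,1])<80)
print(m.sum(),np.median(Z[m]),np.percentile(a[m],[1,99],axis=0))
"
```

```text
t 15.25 pos [ 467.1 -122.3   45.2] along 37.4 lat 8.2 tipz 28.2 yawerr -0.006 F [-0.93 -0.28  0.49] w 0.55
579 80.519899084305 [[ 56.2725237  -40.06792916]
 [118.04345939  59.84057697]]
```

View pics/s8.png

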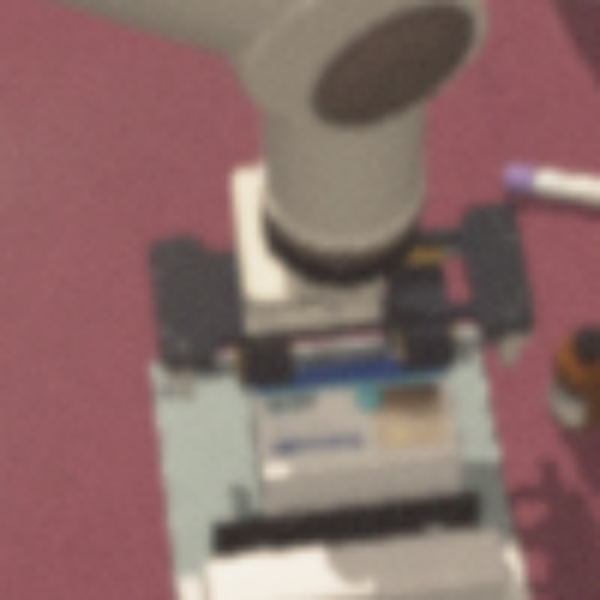

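The carton is square, with its front at about 118 mm (crop (270,510)–(455,485)), a few mm short of the black plate. I'll take fine steps now.

Call:
carry_out(moves="0.15 0 0 0 0.55;0.15 0 0 0 0.55;0.15 0 0 0 0.55;0.15 0 0 0 0.55;0 0 0 0 0.55")

```text
t: 15.92
position: [467.4, -128.0, 45.2]
tcp_rot: [-0.507, 0.493, -0.493, 0.507]
wrist_force: [-0.5, 1.5, 1.5]
gripper_width: 0.553
```

Call:
carry_out(moves="0.15 0 0 0 0.55;0.15 0 0 0 0.55;0.1 0 0 0 0.55;0 0 0 0 0.55")

```text
t: 16.42
position: [467.4, -132.0, 45.2]
tcp_rot: [-0.507, 0.493, -0.493, 0.507]
wrist_force: [0.8, 2.4, 1.0]
gripper_width: 0.552
```

Call:
carry_out(moves="0.1 0 0 0 0.55;0.1 0 0 0 0.55;0 0 0 0 0.55")

```text
t: 16.8
position: [467.4, -133.8, 45.1]
tcp_rot: [-0.507, 0.493, -0.493, 0.507]
wrist_force: [-0.4, 3.6, 3.1]
gripper_width: 0.552
```

Call:
carry_out(moves="0.1 0 0 0 0.55;0.1 0 0 0 0.55;0 0 0 0 0.55")

```text
t: 17.18
position: [467.3, -134.7, 45.2]
tcp_rot: [-0.507, 0.493, -0.493, 0.507]
wrist_force: [-0.2, 5.6, 4.6]
gripper_width: 0.549
```

Call:
carry_out(moves="0.1 0 0 0 0.55;0 0 0 0 0.55")

```text
t: 17.42
position: [467.3, -135.1, 45.2]
tcp_rot: [-0.507, 0.493, -0.492, 0.508]
wrist_force: [-1.4, 7.2, 4.5]
gripper_width: 0.549
```

Call:
carry_out(moves="0.1 0 0 0 0.55;0 0 0 0 0.55")

```text
t: 17.68
position: [467.3, -135.6, 45.2]
tcp_rot: [-0.507, 0.493, -0.492, 0.508]
wrist_force: [-2.2, 8.2, 5.2]
gripper_width: 0.554
```

Call:
carry_out(moves="0.15 0 0 0 0.55;0 0 0 0 0.55")

```text
t: 17.92
position: [467.2, -136.2, 45.2]
tcp_rot: [-0.507, 0.493, -0.492, 0.508]
wrist_force: [-1.0, 10.0, 6.0]
gripper_width: 0.552
```

Call:
carry_out(moves="0.1 0 0 0 0.55;0 0 0 0 0.55;0 0 0 0 0.55")

```text
t: 18.3
position: [467.2, -136.6, 45.2]
tcp_rot: [-0.507, 0.493, -0.491, 0.508]
wrist_force: [-2.8, 12.6, 7.5]
gripper_width: 0.549
```

About 10 N on the stop after friction, held. Now I'll release gently.

Call:
carry_out(moves="0 0 0 0 0.55;-0.15 0 0 0 0.55;-0.15 0 0 0 0.55;-0.15 0 0 0 0.55;-0.15 0 0 0 0.55;-0.2 0 0 0 0.55;-0.2 0 0 0 0.55;-0.3 0 0 0 0.55;-0.4 0 0 0 0.55;0 0 0 0 0.55")

```text
t: 19.55
position: [467.1, -122.9, 45.2]
tcp_rot: [-0.507, 0.493, -0.493, 0.507]
wrist_force: [-0.2, -0.5, 0.3]
gripper_width: 0.548
```

Call:
carry_out(moves="-1.5 0 0 0 0.55;-3 0 0 0 0.55;-3 0 0 0 0.55;0 -4 0 0 0.55;0 -5 0 0 0.55;-5 -5 0 0 0.55;-5 0 0 0 0.55;0 0 0 0 0.55")

```text
t: 20.55
position: [462.2, 50.9, 180.5]
tcp_rot: [-0.508, 0.491, -0.492, 0.51]
wrist_force: [-0.7, -0.6, 0.3]
gripper_width: 0.547
```

```bash
python3 -c "
from h import *
st()
p,d=grab_frame('scene');c=calibration('scene');W=cloud(c,d)
A=cv2.resize(p[200:290,230:320,::-1],None,fx=5,fy=5)
a=(W[...,:2]-E0)@np.c_[L,e]; Z=W[...,2]
m=(Z>77)&(Z<85)&(abs(a[...,0]-80)<35)&(abs(a[...,1])<70)
print(m.sum(),np.median(Z[m]),np.percentile(a[m],[1,99],axis=0),cv2.minAreaRect(a[m].astype(np.float32)))
p2,d2=grab_frame('top');W=cloud(calibration('top'),d2);a=(W[...,:2]-E0)@np.c_[L,e]; Z=W[...,2]
m=(Z>73)&(Z<88)&(abs(a[...,0]-80)<50)&(abs(a[...,1])<70);print(m.sum(),np.median(Z[m]),np.percentile(a[m],[1,99],axis=0))
cv2.imwrite('pics/s9.png',np.hstack([A,cv2.resize(p2[185:275,290:380,::-1],None,fx=5,fy=5)][:1]+[cv2.resize(p2[190:275,300:370,::-1],(350,450))]))
"
```

```text
t 20.55 pos [462.2  50.9 180.5] along -135.8 lat 9.0 tipz 163.5 yawerr 0.002 F [-0.7  -0.63  0.28] w 0.55
420 80.60397981062599 [[ 62.9463836  -39.63036133]
 [114.70034567  59.8049773 ]] ((88.4533920288086, 9.724773406982422), (52.87922286987305, 102.04363250732422), 0.13117334246635437)
828 81.67931255493698 [[ 62.20894959 -40.03239387]
 [127.50196227  60.66887262]]
```

View pics/s9.png

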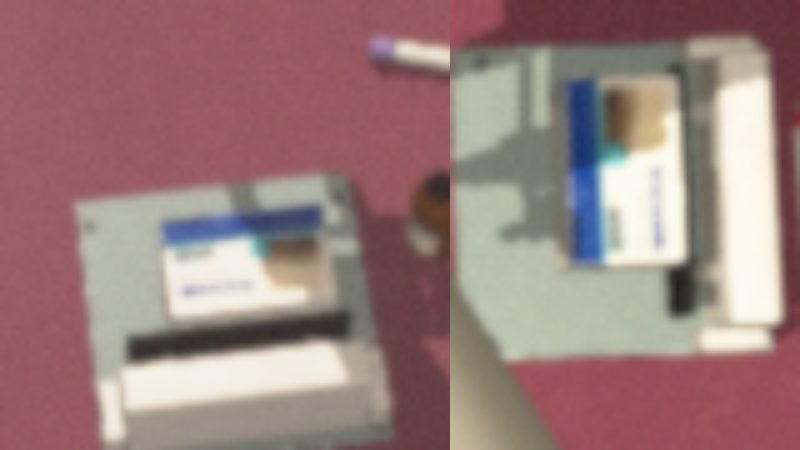

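Both views show the carton on its side, flush and square against the stop, with the bystanders undisturbed and the arm clear. Handing in.

```bash
python3 -c "
from plant import *
print(finish_job())"
```

```text
the job is handed in; nothing more can be done
None
```

The carton is on its side on the platform, at the sprung stop, and I handed the job in at about 20.6 s; no verdict was reported.

**What I did:**
- I pushed the carton flat with both fingers until its foot was square against the front edge. The force rose from 2 to 8 N there.
- I tipped it over the edge by following its arc. The highest force I read was about 16 N.
- I slid it low to the stop and pressed to 12.6 N along the push direction, about 14–15 N in all. Less sliding friction, that puts roughly 10 N (about 3 mm) on the stop. I then released slowly and moved the arm clear.

**Last checks:**

| Check | Reading | Wanted |
|---|---|---|
| Height of upper face | 80.6 mm (scene) and 81.7 mm (top) | 81 mm |
| Off the centre line | about 10 mm | within 25 mm |
| Angle to the stop | about 0.002 rad | below 0.06 rad |
| Force on the tool after release | about 1 N, about the sensor's noise | none |

In the pictures the tube, the dropper bottle and the end of the pen that shows looked unmoved. The tape, marker and notebook were not checked again.

**Disagreements and gaps:**
- The top view puts the carton 62–127 mm behind the front edge, against 59–125 mm nominal.
- The scene camera had placed the front edge about 5 mm farther along than the top camera, so I put the 2–3 mm offset down to calibration.
- How far the stop is still pressed was not measured directly. I expect no more than about 1 mm from friction.

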